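# Clear the gimbal plate and twist out the lens

## Task

First wipe the three loose chips off the gimbal plate onto the desk with the scraper block, so that none can fall into the camera mount, and stand the scraper back on the desk. Then take the lens out of its push-and-twist socket: press it down, which frees the catch and also braces the loose plate on its rubber feet, turn it anticlockwise seen from above until it is free, and lift it straight out without dragging or lifting the plate. Finish still holding the lens upright and still, just above its socket (its underside a few centimetres over the socket's rim).

Things in the scene. Friction and masses are not known exactly. Their poses are not given: they have to be found in the camera images.
- plate: Loose grey plastic gimbal plate, 110 mm along its x, 220 mm along its y, on four rubber feet; 0.7 kg. Origin: on the desk under its middle. Flat top face at z = 24 mm. The bare deck with the chips is y = -110 to +20 mm; the socket's axis is at x = 0, y = +55 mm; a white connector 40 x 8 mm, 7 mm high, is at y = +101 mm. Twisting the lens unpressed turns the whole plate.
- deck (a point): Middle of the bare deck, on the plate's top face (24 mm above the desk), at x = 0, y = -55 mm of the plate and with its axes. The chips lie within 40 mm of it; the long edges to wipe them over are at x = -55 and +55 mm. Nothing stands up on the deck.
- plate_end (a point): Middle of the plate's short edge at the deck end, on the top face; shows how far the plate has been dragged or turned.
- socket_mouth (a point): On the socket's axis, level with its rim, 44 mm above the desk; z up. The socket is an aluminium ring, 62 mm across outside and 20 mm high, on the plate. Inside, three overhanging tabs with J-shaped slots hold the lens's three lugs.
- spring (a joint): How far (m) the sprung contact plate at the bottom of the socket is pressed down: about 0 with the lens locked, 0.0055 bottomed, -0.002 without the lens. It pushes the lens up with 10 N, plus 1 N per mm pressed. Pressed by 3.5 to 5 mm (about 14 N) the lens clears the catch and can turn; without pressing, turning and lifting are blocked.
- lens: Black camera lens, 64 mm high, 0.13 to 0.23 kg. Origin: centre of its underside, z up. Locked, its x is along the plate's x and its origin 31 mm above the desk. Keeping it pressed, turn anticlockwise seen from above: the lugs are free of the tabs from 45 deg, a hard stop comes at 67 deg, so turn about 57 deg (1.0 rad). Then it lifts freely; lugs (origin to 7 mm up) are out once the origin is above the rim.
- lens_grip (a point): On the lens's axis, 44 mm above its origin: middle of the part to grip, the black round barrel, 48 mm in diameter, from 19.5 to 64 mm above the origin (50 to 95 mm above the desk when locked). It can be gripped across any diameter.
- scraper: Scraper block, standing on its flat sole on the desk. Origin: centre of the sole, z up. Foot 26 mm along x, 90 mm along y, 14 mm high (steel sole); above it an upright wooden grip 22 mm thick along x, 56 mm wide along y, from z = 14 to 65 mm. Either long face may lead when wiping along x. 0.13 kg.
- chip_a: White plastic chip 18 x 9 mm, 7 mm thick, on the deck. Origin: centre of its underside. 10 g.
- chip_b: White plastic chip, five-sided, 16 mm across, 7 mm thick, on the deck. Origin: centre of its underside. 10 g.
- chip_c: White plastic chip, crooked, 14 x 12 mm, 8 mm thick, on the deck. Origin: underside. 10 g.
- wrench_holder: Silver steel hex wrench holder, 30 x 85 mm, 26 mm high, with five L-shaped keys up to 73 mm high. Leave it alone. Origin: centre of its underside.
- motor_cap: Red silicone motor cap, 32 mm across, 20 mm high. Leave it alone. Origin: centre of its underside.
- controller_case: Flight controller case with a green-tinted cover, 48 x 62 mm, 20 mm high. Leave it alone. Origin: centre of its underside.
Not all that is in view belongs to the job. Several things look just like the plate: the one meant starts nearest to the robot's base.

How it is judged:
By the outcome, as a careful person would: the job done as asked, in the order asked, and still so for the second after the job is handed in, while the arm keeps its last pose, push and grip.
It also fails if it takes over 64 s, if anything falls off the work surface, if the arm or the gripper's body presses on something with over 40 N, if the wrist force passes 120 N, or if a joint passes its speed limit or range.

## Robot

A 6-joint arm with a two-finger parallel gripper is mounted at the origin on the work surface. World frame = base frame: x ahead of the robot, y to its left, z up, the work surface at z = 0. Lengths are in m, angles in rad, forces in N, time in s.
With the tool pointing down it reaches from about 0.375 to 0.825 m from the base axis. Payload 5.5 kg.
Tool frame: the origin (TCP) lies midway between the tips of the shut fingers; the grasp point (between the pads) lies 19 mm behind it; z points along the fingers, x is the direction in which the jaws open and shut, and the axes are right-handed (so a half turn about z gives the same grasp; the last joint's range is limited). The gripper opens to 85 mm and grips with 20 to 120 N. Pads are 22 mm wide; open, the fingers measure 114 mm over their backs; the gripper's body (76 mm by 85 mm) begins 54 mm behind the grasp point. The pads swing forward as they close: fully open they stand 13 mm farther back than shut.
Start: joints at [1.253, 0.314, -0.047, 1.21, 0, 1.571], TCP at [0.187, 0.57, 0.211] pointing down, gripper open.
Joint ranges: [-2.67, 2.67], [-0.69, 1.73], [-1.03, 1.25], [-2.08, 2.16], [-1.42, 1.45], [-3.14, 3.14]. Speed limits (rad/s): [2.39, 2.39, 3.01, 3.14, 3.14, 3.14].

## Interface

Orientations are given as [roll, pitch, yaw] about the fixed x, y, z axes, in that order (R = Rz(yaw) Ry(pitch) Rx(roll)).
In Python, from bench import * gives the robot as it stands.
- The arm moves only by the shell command python3 -m jog 'ROWS' [FORCE]. ROWS is a JSON object of lists of equal length, an entry for each row: "rot": the turn, a rotation vector about the tool's x, y, z in degrees, a list of three; "dp": the shift along the tool's x, y, z in m, a list of three; "hand": the gripper command: -1 is shut, 1 is fully open, values between are in proportion. A call has 1 to 12 rows; each row shifts and turns the commanded pose from where the row before left it, along the tool's axes as they then stand; what a row does not reach is not made up. A row lasts 1/8 s, in which the tool goes at most 62.5 mm and 10.7 degrees, less where a joint would pass 70% of its speed; a pose out of reach is approached as far as the arm can. A call is refused whole if a number of a shift passes 0.0625 or a number of a turn 10.7, either way. A call with a gripper value outside its range is refused whole. The fingers move at their own pace and stop on an object; FORCE is the grip in N (left out, the last holds). Time passes only in rows, so rows that do not move let the fingers close. It gives the time, the measured TCP pose, the force and the opening at its end, in the units of the state.
- state(): the state, without advancing time (a new reading comes with each control period).
- grab_frame(name): name is "scene" or "top" or "wrist"; returns a dict with "color" (420x560x3 uint8, blue, green, red), "vertical_fov" (degrees; the focal length in pixels is half the picture's height over the tangent of half this angle, whatever the lens; pixels are square), "cx", "cy" (the principal point, pixels), "R" (3x3) and "t" (3): a world point X has camera coordinates R X + t. Camera axes: x right, y down, z forward; pixel columns grow to the right and rows downward; lengths in m; the calibration is good to about 2 mm. A picture is of the moment at which its call begins. There is no depth.
- close_job(): hands the job in, once; it reports no verdict.
The state is a dict: "t": time; "joint_pos": joint angles; "dq": joint speeds; "joint_torque": joint torques, N m; "tcp_pos": TCP position; "tcp_rot": TCP orientation; "ft_force": force on the tool from outside, world axes, zero at the start; "ft_torque": the same for the moment, N m; "width": finger opening in m.
Only numpy, scipy, OpenCV 4.12 (cv2) and the standard library are available. Lean on these libraries where they do the work, as an engineer would, in place of code of your own. Each camera call takes 0.05 s, during which the arm holds its last target.

## Working session

There is one attempt and no reset: what is moved stays moved. The work goes in short steps, Python scripts to look and compute and a shell command to move; the robot and the scene stay as the last step left them, time stands still between calls to the robot, and variables do not carry over. Pictures are saved under pics/ and viewed, and the job is handed in when it is done.

```bash
ls; mkdir -p pics; python3 - <<'E'
from bench import *
import cv2
print(state())
for n in ["scene","top","wrist"]:
    f=grab_frame(n); cv2.imwrite(f"pics/{n}0.png",f["color"]); print(n,f["vertical_fov"],f["cx"],f["cy"],f["R"],f["t"])
E
```

```text
pics
{'t': 0.0, 'joint_pos': array([ 1.25301707e+00,  3.14248022e-01, -4.80677639e-02,  1.21021186e+00,
       -3.26992953e-05,  1.57078927e+00]), 'dq': array([-0.00178293,  0.00016868,  0.00113825, -0.00023594, -0.00132535,
       -0.00091197]), 'joint_torque': array([-2.35687985e-03, -5.39592862e+01,  3.39748907e+01,  1.93120184e-02,
       -2.12958171e-04, -2.74031912e-06]), 'tcp_pos': array([0.18729326, 0.56937072, 0.20992638]), 'tcp_rot': array([3.14155997e+00, 1.73131786e-03, 1.25302413e+00]), 'ft_force': array([ 0.09337496, -0.0975835 , -0.06217466]), 'ft_torque': array([ 0.06220999,  0.02028963, -0.00886689]), 'width': 0.08534450264495617}
scene 52.34785522181227 281.20470850662525 213.8480608522001 [[-0.07348443  0.99728551  0.00465293]
 [ 0.82607023  0.06348117 -0.55998047]
 [-0.55875578 -0.03730619 -0.82849274]] [-0.02491112 -0.39021731  1.58330441]
top 57.33532610145079 273.5279324633718 213.8121540593784 [[-1.99025431e-02 -9.99793094e-01 -4.20209633e-03]
 [-9.84199468e-01  2.03313947e-02 -1.75892128e-01]
 [ 1.75941170e-01  6.35000305e-04 -9.84400478e-01]] [0.10640511 0.53567898 1.06740968]
wrist 66.34887671189627 284.94452879965274 206.18840524261324 [[ 0.31257494  0.94988972 -0.00253365]
 [ 0.90289653 -0.29628044  0.31144141]
 [ 0.29508433 -0.0996364  -0.95026198]] [-0.59829098 -0.04057206  0.38065518]
```

View pics/scene0.png

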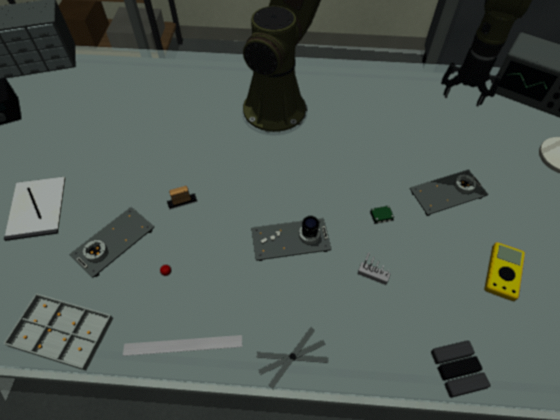

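View pics/top0.png

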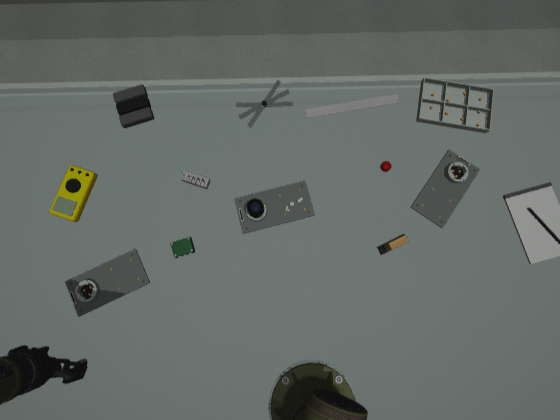

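View pics/wrist0.png

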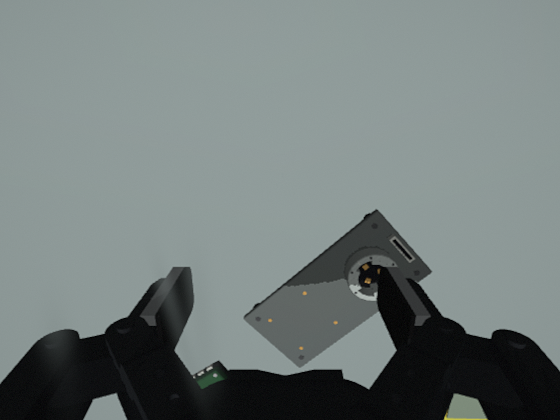

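The plate with the lens and chips is in the middle: top view around (275,207), scene view around (290,238). The scraper is at top (393,244) and scene (181,196). I'll enlarge both.

```bash
cat > h.py <<'E'
from bench import *
import numpy as np, cv2
from scipy.spatial.transform import Rotation as Ro
def K(f):
    F=f["color"].shape[0]/2/np.tan(np.radians(f["vertical_fov"]/2)); return np.array([[F,0,f["cx"]],[0,F,f["cy"]],[0,0,1]])
def P(f): return K(f)@np.c_[f["R"],f["t"]]
def proj(f,X):
    x=P(f)@np.append(X,1); return x[:2]/x[2]
def tri(fa,a,fb,b):
    X=cv2.triangulatePoints(P(fa),P(fb),np.array(a,float).reshape(2,1),np.array(b,float).reshape(2,1))[:,0]; X=X[:3]/X[3]
    return X,np.linalg.norm(proj(fa,X)-a),np.linalg.norm(proj(fb,X)-b)
def atz(f,uv,z):
    d=f["R"].T@np.linalg.inv(K(f))@np.array([uv[0],uv[1],1.]); c=-np.array(f["R"]).T@f["t"]; return c+d*(z-c[2])/d[2]
def crop(f,x0,y0,w,h,s,name):
    im=cv2.resize(f["color"][y0:y0+h,x0:x0+w],None,fx=s,fy=s,interpolation=cv2.INTER_CUBIC)
    im=cv2.convertScaleAbs(im,alpha=1.4,beta=15)
    for i in range(0,w,10): cv2.putText(im,str(x0+i),(i*s,9),0,.32,(0,255,255),1); cv2.line(im,(i*s,10),(i*s,16),(0,255,255),1)
    for i in range(0,h,10): cv2.putText(im,str(y0+i),(0,i*s+4),0,.32,(0,255,0),1); cv2.line(im,(24,i*s),(30,i*s),(0,255,0),1)
    cv2.imwrite("pics/"+name+".png",im)
E
python3 - <<'E'
from h import *
import pickle
s=grab_frame("scene");t=grab_frame("top"); pickle.dump((s,t),open("f0.pkl","wb"))
crop(t,225,170,100,72,8,"t_plate"); crop(s,240,200,100,70,8,"s_plate")
a="x"
crop(t,365,225,50,36,12,"t_scr"); crop(s,155,175,50,40,12,"s_scr")
E
```

```text
(no output)
```

View pics/t_plate.png

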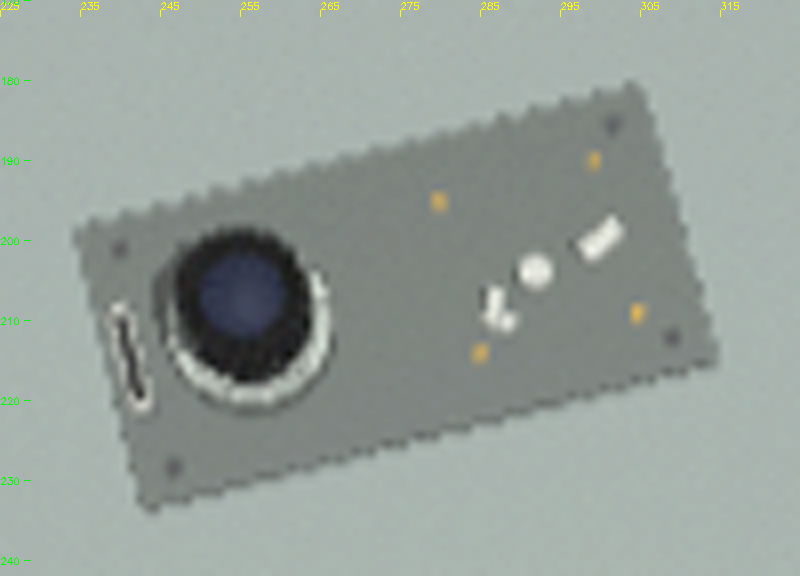

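View pics/s_plate.png

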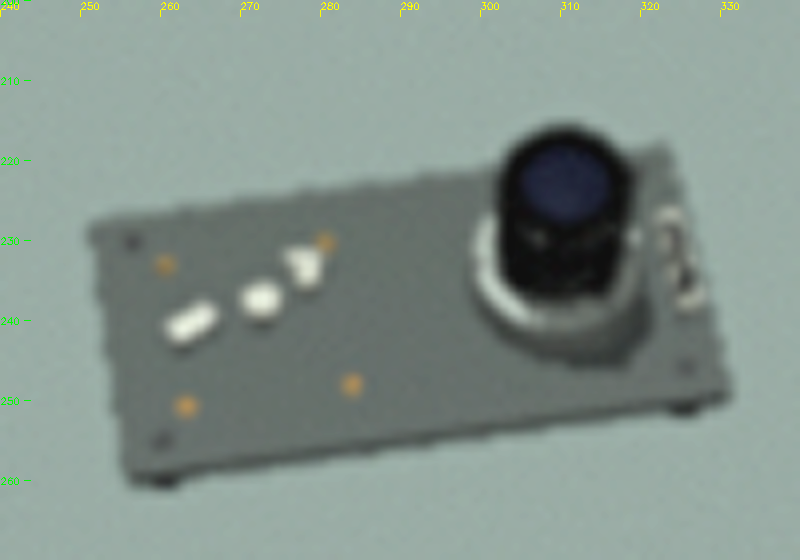

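View pics/t_scr.png

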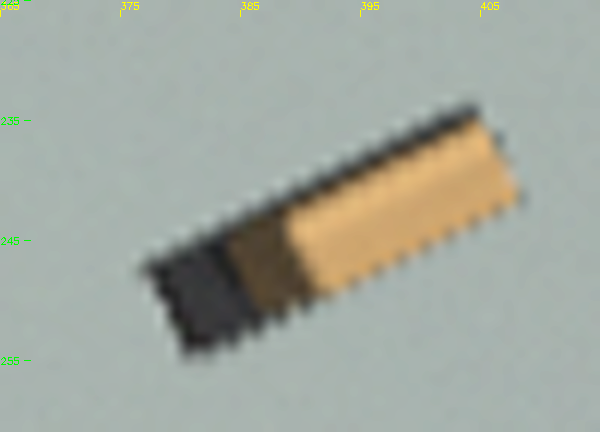

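View pics/s_scr.png

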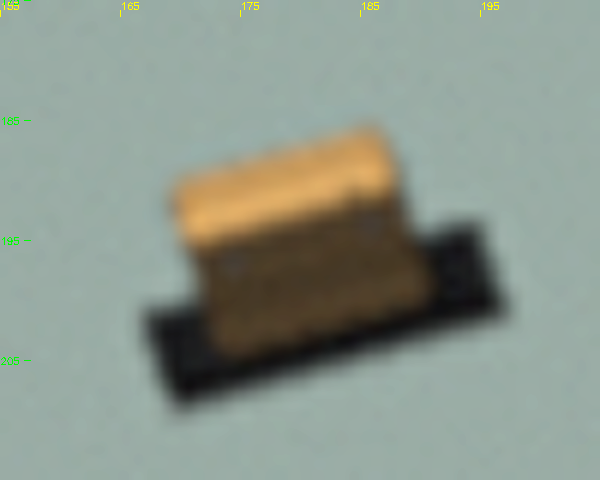

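```bash
python3 - <<'E'
from h import *
import pickle
s,t=pickle.load(open("f0.pkl","rb"))
def o(c,off,k): return (np.array(c)+.5)/k-.5+off
T=lambda c:o(c,(225,170),8)
S=lambda c:o(c,(240,200),8)
prs={"far+":((75,228),(730,393)),"near+":((148,512),(665,148)),"near-":((718,365),(92,228)),"far-":((635,82),(130,472)),
"lenstop":((243,297),(565,182)),
"chipA":((601,239),(191,320)),"chipB":((536,270),(261,298)),"chipC":((497,308),(304,264)),"conn":((131,355),(683,258))}
X={}
for k,(a,b) in prs.items():
    X[k],e,g=tri(t,T(a),s,S(b)); print(k,X[k].round(4),round(e,2),round(g,2))
c=[X[k] for k in("far+","near+","near-","far-")]
print("sides",[round(np.linalg.norm(c[i]-c[i-1]),4) for i in range(4)])
m=np.mean(c,0); y=(c[0]+c[1]-c[2]-c[3])[:2]; print("mid",m,"y dir deg",np.degrees(np.arctan2(y[1],y[0])))
# at fixed z
for f,F,i in((t,T,0),(s,S,1)):
    q=[atz(f,F(prs[k][i]),.024) for k in("far+","near+","near-","far-")]; y=q[0]+q[1]-q[2]-q[3]
    print(np.mean(q,0),np.degrees(np.arctan2(y[1],y[0])),[round(np.linalg.norm(q[j]-q[j-1]),4) for j in range(4)])
T2=lambda c:o(c,(365,225),12)
S2=lambda c:o(c,(155,175),12)
# scraper top of grip corners: top view (475,120)far-right,(520,195)near-right,(285,215)far-left,(320,295)near-left
g={"r_far":((472,118),(195,245)),"r_near":((520,195),(172,185)),"l_far":((285,215),(395,193)),"l_near":((320,297),(375,128))}
for k,(a,b) in g.items():
    X[k],e,h=tri(t,T2(a),s,S2(b)); print(k,X[k].round(4),round(e,2),round(h,2))
c=[X[k] for k in g]; print(np.mean(c,0)); y=c[2]+c[3]-c[0]-c[1]; print(np.degrees(np.arctan2(y[1],y[0])))
for f,F,i in((t,T2,0),(s,S2,1)):
    q=[atz(f,F(v[i]),.065) for v in g.values()];y=q[2]+q[3]-q[0]-q[1]; print(np.mean(q,0),np.degrees(np.arctan2(y[1],y[0])))
E
```

```text
far+ [0.5925 0.212  0.0228] 0.34 0.29
near+ [0.4856 0.1865 0.0179] 0.09 0.07
near- [ 0.5366 -0.0257  0.0164] 0.1 0.08
far- [0.6432 0.0013 0.0275] 0.28 0.24
lenstop [0.5513 0.1467 0.0909] 0.14 0.11
chipA [0.5823 0.0167 0.0317] 0.14 0.11
chipB [0.5711 0.0411 0.0315] 0.15 0.12
chipC [0.5567 0.0557 0.0335] 0.22 0.18
conn [0.5423 0.1923 0.0313] 0.23 0.19
sides [np.float64(0.2167), np.float64(0.11), np.float64(0.2182), np.float64(0.1105)]
mid [0.56447722 0.09353796 0.02116879] y dir deg 103.52326059105864
[0.56412308 0.09396234 0.024     ] 103.62025459663136 [np.float64(0.2173), np.float64(0.1106), np.float64(0.2174), np.float64(0.1121)]
[0.56639393 0.09318241 0.024     ] 103.32004024200157 [np.float64(0.2162), np.float64(0.1066), np.float64(0.2166), np.float64(0.103)]
r_far [ 0.4681 -0.2722  0.0638] 0.04 0.03
r_near [ 0.4498 -0.2821  0.0634] 0.04 0.03
l_far [ 0.4463 -0.2268  0.0613] 0.1 0.08
l_near [ 0.427  -0.2347  0.062 ] 0.34 0.25
[ 0.44780664 -0.25393745  0.06264984]
115.66411405890435
[ 0.4475651  -0.25298244  0.065     ] 115.47879019185915
[ 0.44950996 -0.25331829  0.065     ] 113.99323057407328
```

```bash
cat >> h.py <<'E'
def need(x,y,z,yawdeg):
    st=state(); R0=Ro.from_euler("xyz",st["tcp_rot"]); R1=Ro.from_euler("xyz",[180,0,yawdeg],degrees=True)
    rv=np.degrees((R0.inv()*R1).as_rotvec()); d=np.array([x,y,z])-st["tcp_pos"]
    print("t",round(st["t"],2),"tcp",st["tcp_pos"].round(4),"yaw",np.degrees(st["tcp_rot"]).round(2),"F",st["ft_force"].round(1),"w",round(st["width"],4))
    print("rot",rv.round(2),"dp before turn",R0.inv().apply(d).round(4),"dp after turn",R1.inv().apply(d).round(4),"j",st["joint_pos"].round(2))
E
python3 -m jog '{"rot":[[0,0,9.26],[0,0,9.26],[0,0,9.26],[0,0,9.26],[0,0,9.26],[0,0,0],[0,0,0],[0,0,0],[0,0,0],[0,0,0],[0,0,0],[0,0,0]],"dp":[[0,0,0],[0,0,0],[0,0,0],[0,0,0],[0,0,0],[0.0087,0.0553,0],[0.0087,0.0553,0],[0.0087,0.0553,0],[0.0087,0.0553,0],[0.0087,0.0553,0],[0.0087,0.0553,0],[0.0087,0.0553,0]],"hand":[1,1,1,1,1,1,1,1,1,1,1,1]}' 60
python3 -c "
from h import *
need(.4478,-.2535,.21,25.5)"
```

```text
t: 1.75
tcp_pos: [0.4099, 0.2452, 0.211]
tcp_rot: [-3.142, -0.001, 0.445]
ft_force: [0.6, 2.0, -0.2]
width: 0.0853
t 1.75 tcp [0.4099 0.2452 0.211 ] yaw [-1.80e+02 -3.00e-02  2.55e+01] F [ 0.6  2.  -0.2] w 0.0853
rot [-0.   -0.03  0.  ] dp before turn [-0.1805  0.4664  0.0008] dp after turn [-0.1805  0.4664  0.001 ] j [ 0.54  0.08 -0.33  1.16  0.    1.66]
```

```bash
python3 -m jog '{"rot":[[0,0,0],[0,0,0],[0,0,0],[0,0,0],[0,0,0],[0,0,0],[0,0,0],[0,0,0],[0,0,0],[0,0,0]],"dp":[[-0.02,0.0518,0],[-0.02,0.0518,0],[-0.02,0.0518,0],[-0.02,0.0518,0],[-0.02,0.0518,0],[-0.02,0.0518,0],[-0.02,0.0518,0],[-0.02,0.0518,0],[-0.02,0.0518,0],[0,0,0]],"hand":[1,1,1,1,1,1,1,1,1,1]}'
python3 -c "
from h import *
need(.4478,-.2535,.026,25.5)
f=grab_frame('wrist');cv2.imwrite('pics/w1.png',f['color'])
import pickle;pickle.dump(f,open('w1.pkl','wb'))
for z in (0,.026,.065):print(proj(f,np.array([.4478,-.2535,z])))"
```

```text
t: 3.0
tcp_pos: [0.4471, -0.2548, 0.2104]
tcp_rot: [3.141, 0.0, 0.44]
ft_force: [0.3, 0.4, 0.0]
width: 0.0852
t 3.0 tcp [ 0.4471 -0.2548  0.2104] yaw [1.7996e+02 2.0000e-02 2.5210e+01] F [0.3 0.4 0. ] w 0.0852
rot [ 0.04  0.02 -0.29] dp before turn [ 0.0012 -0.001   0.1844] dp after turn [ 0.0012 -0.0009  0.1844] j [-0.52  0.15 -0.25  1.16 -0.    0.61]
[286.5026926 170.685763 ]
[286.57948473 175.58523379]
[286.7170776  184.36389589]
```

View pics/w1.png

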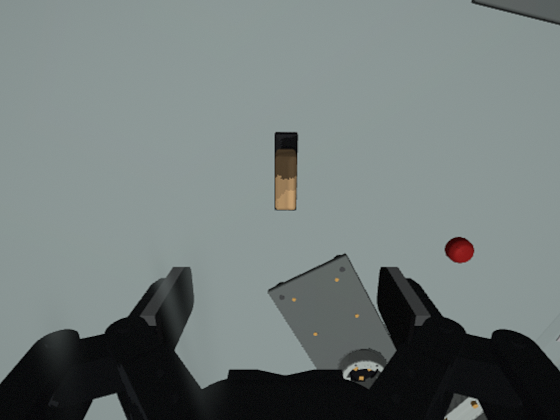

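```bash
python3 - <<'E'
from h import *
import pickle
f=pickle.load(open('w1.pkl','rb'))
# overlay model
c=np.array([.4478,-.2535,0]);a=np.radians(25.5);ex=np.array([np.cos(a),np.sin(a),0]);ey=np.array([-np.sin(a),np.cos(a),0])
g=f.copy()
crop(g,240,115,90,110,5,"w1c")
im=cv2.imread("pics/w1c.png")
for (hx,hy,z,col) in((.013,.045,.0,(0,0,255)),(.013,.045,.014,(0,128,255)),(.011,.028,.065,(255,0,255))):
    q=[((proj(f,c+sx*hx*ex+sy*hy*ey+[0,0,z])-(240,115)+.5)*5-.5) for sx,sy in((1,1),(1,-1),(-1,-1),(-1,1))]
    cv2.polylines(im,[np.array(q).round().astype(int)],True,col,1)
cv2.imwrite("pics/w1o.png",im)
E
```

```text
(no output)
```

View pics/w1o.png

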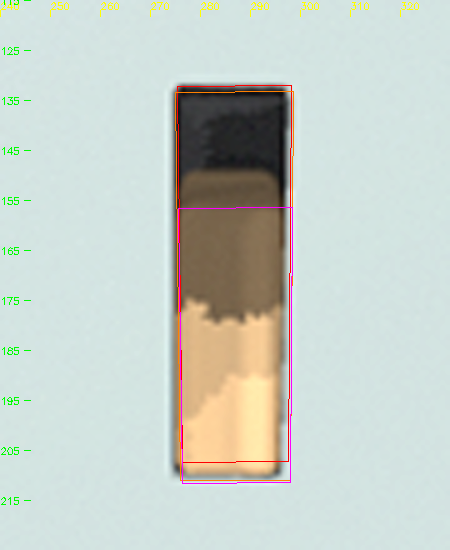

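```bash
python3 -m jog '{"rot":[[0,0,0],[0,0,0],[0,0,0],[0,0,0],[0,0,0],[0,0,0],[0,0,0],[0,0,0],[0,0,0],[0,0,0],[0,0,0]],"dp":[[0,-0.001,0.05],[0,0,0.05],[0,0,0.05],[0,0,0.02],[0,0,0.0144],[0,0,0],[0,0,0],[0,0,0],[0,0,0],[0,0,0],[0,0,0]],"hand":[1,1,1,1,1,1,-1,-1,-1,-1,-1]}' 50
python3 -c "
from h import *
need(.4478,-.2535,.126,25.5)
crop(grab_frame('scene'),130,150,110,82,7,'s2')"
```

```text
t: 4.42
tcp_pos: [0.4471, -0.251, 0.027]
tcp_rot: [3.141, -0.0, 0.445]
ft_force: [-1.6, -0.1, 6.3]
width: 0.021
t 4.42 tcp [ 0.4471 -0.251   0.027 ] yaw [ 1.7996e+02 -2.0000e-02  2.5480e+01] F [-1.6 -0.1  6.3] w 0.021
rot [ 0.04 -0.02 -0.02] dp before turn [-0.0004  0.0027 -0.099 ] dp after turn [-0.0004  0.0026 -0.099 ] j [-0.51  0.3  -0.52  0.75 -0.    0.61]
```

View pics/s2.png

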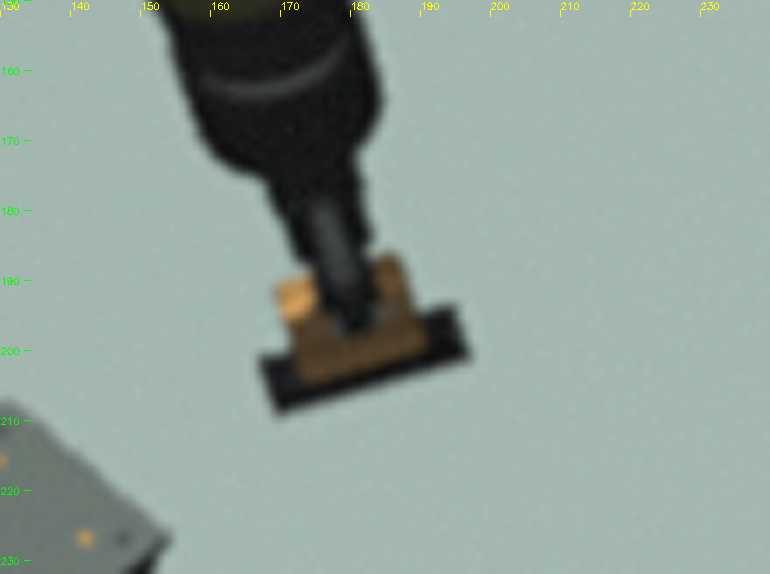

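```bash
python3 -m jog '{"rot":[[0,0,0],[0,0,0],[0,0,0],[0,0,6],[0,0,6],[0,0,0]],"dp":[[0,0,-0.02],[0,0,-0.05],[0,0,-0.05],[0,0,0],[0,0,0],[0,0,0]],"hand":[-1,-1,-1,-1,-1,-1]}' 50
python3 -c "
from h import *
need(.6159,.0501,.1125,13.5)"
```

```text
t: 5.22
tcp_pos: [0.4466, -0.2505, 0.1462]
tcp_rot: [-3.141, 0.0, 0.237]
ft_force: [-0.3, 0.5, -0.6]
width: 0.0204
t 5.22 tcp [ 0.4466 -0.2505  0.1462] yaw [-1.7998e+02  1.0000e-02  1.3550e+01] F [-0.3  0.5 -0.6] w 0.0204
rot [-0.02  0.01  0.05] dp before turn [ 0.2351 -0.2526  0.0337] dp after turn [ 0.2348 -0.2528  0.0337] j [-0.51  0.19 -0.36  1.02  0.    0.82]
```

```bash
python3 -m jog '{"rot":[[0,0,0],[0,0,0],[0,0,0],[0,0,0],[0,0,0],[0,0,0],[0,0,0],[0,0,0],[0,0,0]],"dp":[[0.0335,-0.0361,0.0],[0.0335,-0.0361,0.0],[0.0335,-0.0361,0.005],[0.0335,-0.0361,0.005],[0.0335,-0.0361,0.005],[0.0335,-0.0361,0.005],[0.0335,-0.0361,0.0135],[0,0,0],[0,0,0]],"hand":[-1,-1,-1,-1,-1,-1,-1,-1,-1]}'
python3 -c "
from h import *
need(.6159,.0501,.0525,13.5)
crop(grab_frame('scene'),230,190,120,90,6,'s3')
f=grab_frame('top');crop(f,225,160,120,90,6,'t3')
f=grab_frame('wrist');cv2.imwrite('pics/w3.png',f['color'])
"
```

```text
t: 6.35
tcp_pos: [0.6151, 0.0496, 0.1123]
tcp_rot: [3.141, 0.002, 0.237]
ft_force: [-1.6, 0.1, -0.8]
width: 0.0208
t 6.35 tcp [0.6151 0.0496 0.1123] yaw [1.7999e+02 1.0000e-01 1.3580e+01] F [-1.6  0.1 -0.8] w 0.0208
rot [0.01 0.1  0.08] dp before turn [ 0.001  -0.0003  0.0598] dp after turn [ 0.0009 -0.0003  0.0598] j [ 0.08  0.4  -0.15  1.02 -0.    1.41]
```

View pics/s3.png

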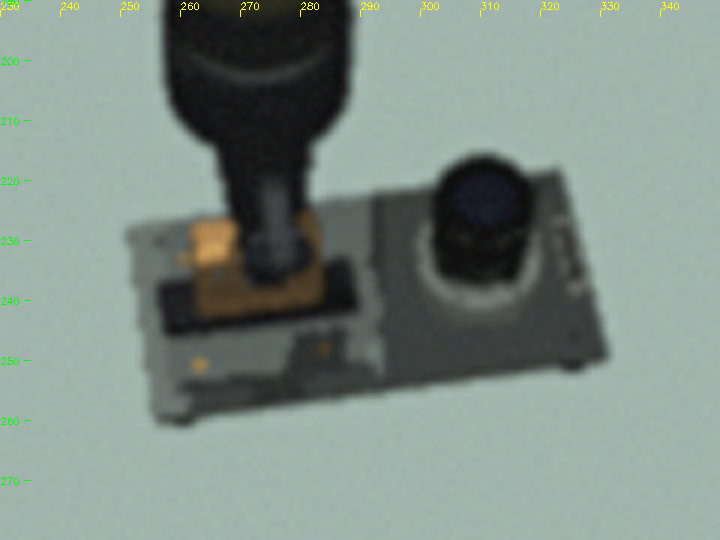

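View pics/w3.png

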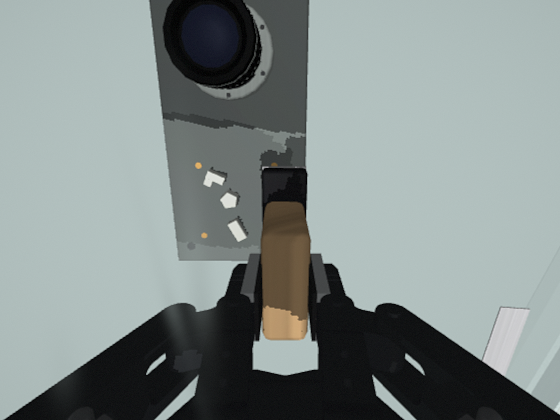

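The wrist view shows the three chips at (215,178), (230,201) and (237,230). They are all to the left of the raised scraper foot at x = 262–306, and the scraper is parallel to the plate.

```bash
python3 -m jog '{"rot":[[0,0,0],[0,0,0],[0,0,0],[0,0,0],[0,0,0]],"dp":[[0.001,0,0.03],[0,0,0.018],[0,0,0.007],[0,0,0.004],[0,0,0]],"hand":[-1,-1,-1,-1,-1]}'
python3 -c "
from h import *
need(.6159,.0501,.0525,13.5)
f=grab_frame('wrist');cv2.imwrite('pics/w4.png',f['color'])
crop(grab_frame('scene'),230,190,120,90,6,'s4')
"
```

```text
t: 7.12
tcp_pos: [0.6171, 0.05, 0.0543]
tcp_rot: [3.142, -0.001, 0.235]
ft_force: [0.1, -0.5, -1.4]
width: 0.0206
t 7.12 tcp [0.6171 0.05   0.0543] yaw [ 1.800e+02 -3.000e-02  1.349e+01] F [ 0.1 -0.5 -1.4] w 0.0206
rot [ 0.   -0.03 -0.01] dp before turn [-0.0012 -0.0004  0.0018] dp after turn [-0.0012 -0.0004  0.0018] j [ 0.08  0.45 -0.22  0.9   0.    1.42]
```

View pics/w4.png

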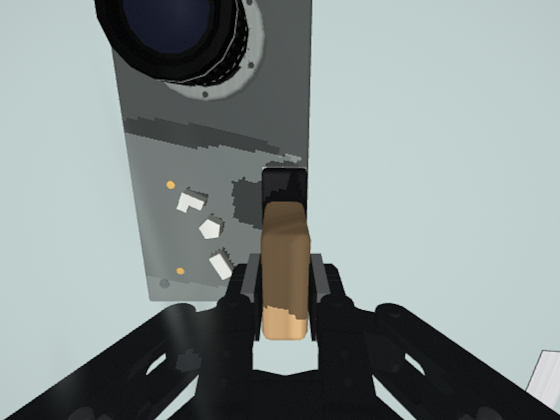

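View pics/s4.png

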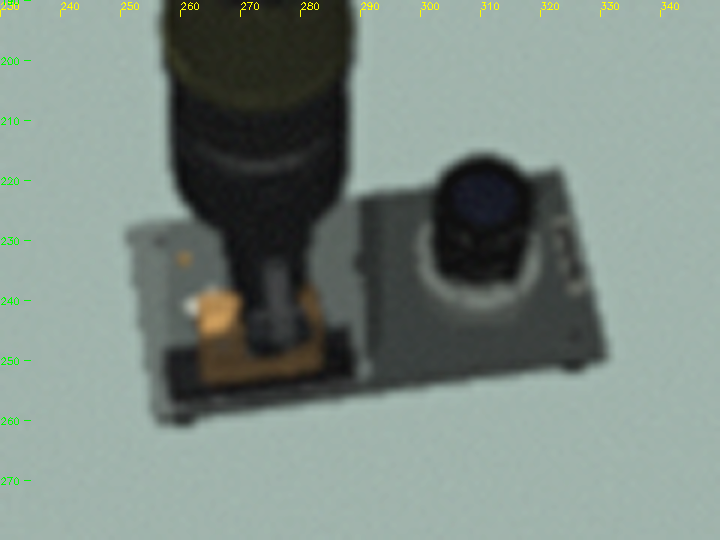

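```bash
python3 -m jog '{"rot":[[0,0,0],[0,0,0],[0,0,0],[0,0,0],[0,0,0],[0,0,0],[0,0,0]],"dp":[[0,0,0.0018],[0,0,0],[-0.012,0,0],[-0.012,0,0],[-0.012,0,0],[-0.012,0,0],[0,0,0]],"hand":[-1,-1,-1,-1,-1,-1,-1]}'
python3 -c "
from h import *
need(.6159,.0501,.0525,13.5)
f=grab_frame('wrist');cv2.imwrite('pics/w5.png',f['color'])
"
```

```text
t: 8.1
tcp_pos: [0.5689, 0.0386, 0.0522]
tcp_rot: [-3.142, 0.001, 0.235]
ft_force: [0.2, -0.3, -1.2]
width: 0.021
t 8.1 tcp [0.5689 0.0386 0.0522] yaw [-1.7999e+02  4.0000e-02  1.3480e+01] F [ 0.2 -0.3 -1.2] w 0.021
rot [-0.01  0.04 -0.02] dp before turn [ 0.0484 -0.0003 -0.0004] dp after turn [ 0.0484 -0.0002 -0.0003] j [ 0.07  0.37 -0.35  0.85 -0.    1.4 ]
```

View pics/w5.png

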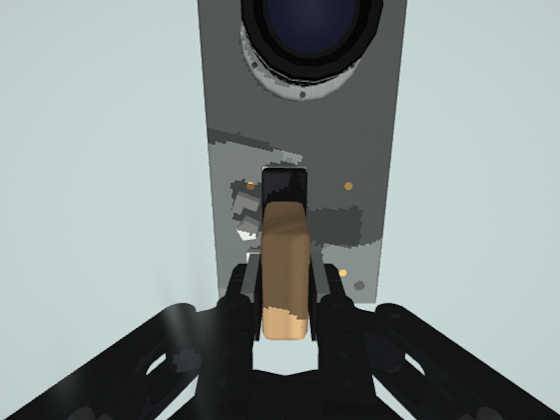

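```bash
python3 -m jog '{"rot":[[0,0,0],[0,0,0],[0,0,0],[0,0,0],[0,0,0],[0,0,0],[0,0,0]],"dp":[[-0.01,0,0],[-0.01,0,0],[-0.01,0,0],[-0.01,0,0],[-0.01,0,0],[-0.01,0,0],[0,0,0]],"hand":[-1,-1,-1,-1,-1,-1,-1]}'
python3 -c "
from h import *
need(.6159,.0501,.0525,13.5)
f=grab_frame('wrist');cv2.imwrite('pics/w6.png',f['color'])
crop(grab_frame('top'),225,160,120,90,6,'t6')
crop(grab_frame('scene'),230,170,120,100,6,'s6')
"
```

```text
t: 9.02
tcp_pos: [0.5108, 0.0246, 0.0521]
tcp_rot: [-3.141, 0.001, 0.235]
ft_force: [-0.2, 0.7, -0.5]
width: 0.0211
t 9.03 tcp [0.5108 0.0246 0.0521] yaw [-1.7999e+02  3.0000e-02  1.3480e+01] F [-0.2  0.7 -0.5] w 0.0211
rot [-0.01  0.03 -0.02] dp before turn [ 0.1081 -0.0003 -0.0005] dp after turn [ 0.1081 -0.0002 -0.0004] j [ 0.05  0.27 -0.49  0.81 -0.    1.38]
```

View pics/w6.png

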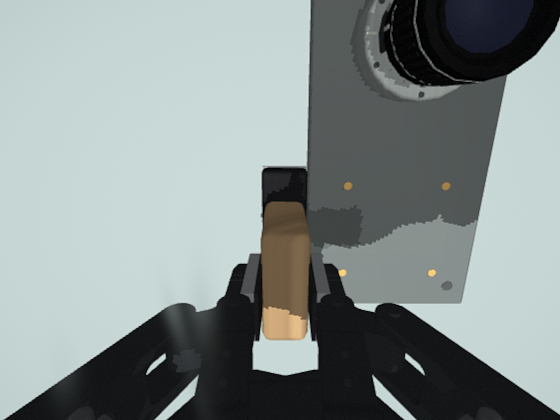

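View pics/t6.png

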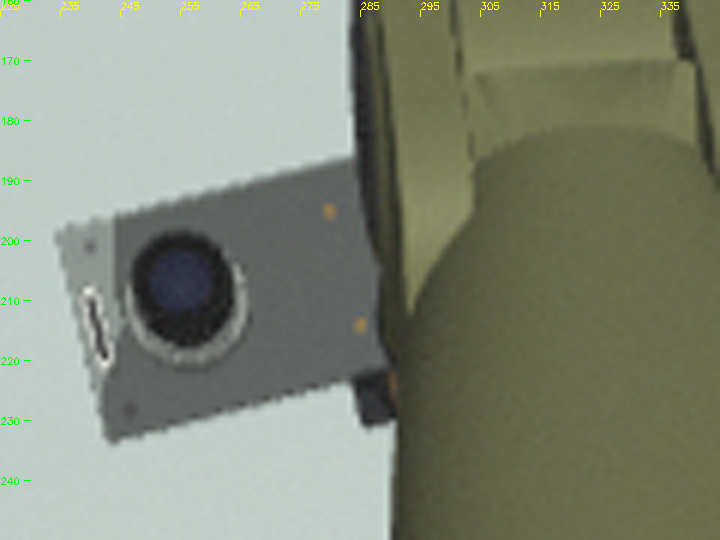

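View pics/s6.png

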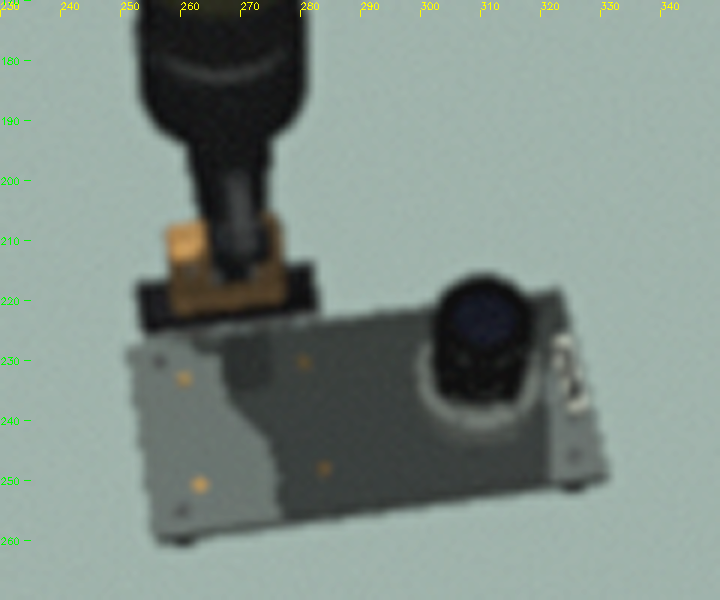

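```bash
python3 -m jog '{"rot":[[0,0,0],[0,0,0],[0,0,0],[0,0,0],[0,0,0],[0,0,0],[0,0,0],[0,0,0],[0,0,0]],"dp":[[0,0,-0.025],[0,0,-0.04],[0,0,-0.025],[-0.0245,0.0507,0],[-0.0245,0.0507,0],[-0.0245,0.0507,0],[-0.0245,0.0507,0],[-0.0245,0.0507,0],[0,0,0]],"hand":[-1,-1,-1,-1,-1,-1,-1,-1,-1]}'
python3 -c "
from h import *
need(.45,-.25,.0275,13.5)
crop(grab_frame('top'),225,160,120,90,6,'t7')
crop(grab_frame('scene'),230,170,120,100,6,'s7')
"
```

```text
t: 10.3
tcp_pos: [0.4514, -0.2539, 0.1422]
tcp_rot: [3.14, -0.0, 0.23]
ft_force: [-0.2, 1.3, -0.9]
width: 0.0205
t 10.3 tcp [ 0.4514 -0.2539  0.1422] yaw [ 1.7992e+02 -1.0000e-02  1.3170e+01] F [-0.2  1.3 -0.9] w 0.0205
rot [ 0.08 -0.01 -0.33] dp before turn [-0.0005 -0.0043  0.1147] dp after turn [-0.0005 -0.0041  0.1147] j [-0.51  0.2  -0.36  1.01 -0.    0.83]
```

View pics/t7.png

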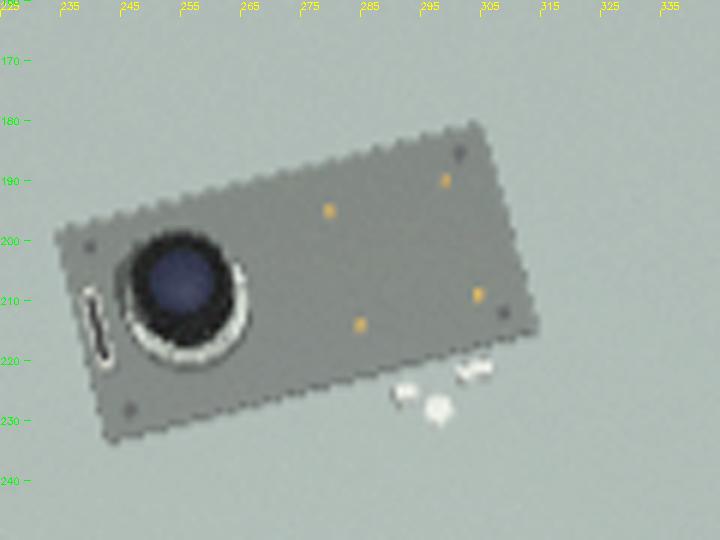

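View pics/s7.png

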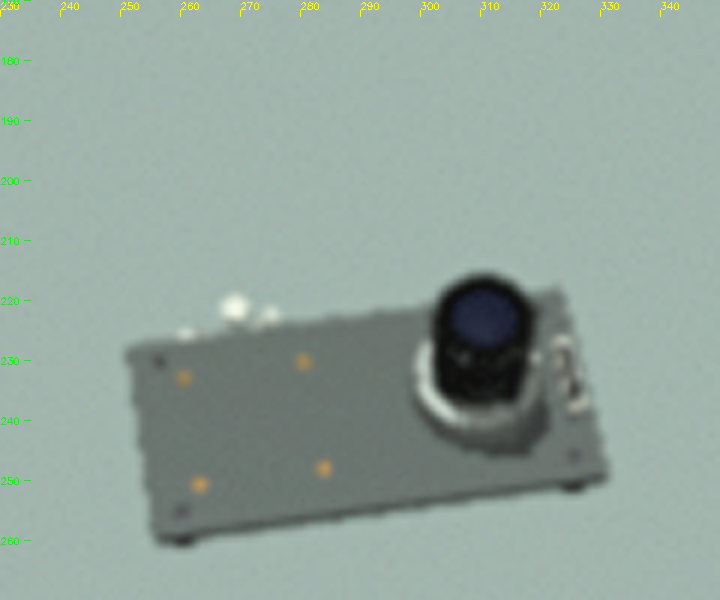

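The deck is clear. The three chips lie on the desk at top-view (291,225), (297,228) and (303,221), and the plate hasn't moved. Next I'll stand the scraper down.

```bash
python3 -m jog '{"rot":[[0,0,0],[0,0,0],[0,0,0],[0,0,0],[0,0,0],[0,0,0]],"dp":[[0,0,0.05],[0,0,0.04],[0,0,0.015],[0,0,0.006],[0,0,0.0035],[0,0,0]],"hand":[-1,-1,-1,-1,-1,-1]}'
```

```text
t: 11.15
tcp_pos: [0.4527, -0.2506, 0.0286]
tcp_rot: [3.14, -0.001, 0.236]
ft_force: [-0.7, 0.1, -0.9]
width: 0.021
```

```bash
python3 -m jog '{"rot":[[0,0,0],[0,0,0]],"dp":[[0,0,0.001],[0,0,0]],"hand":[-1,-1]}'
python3 -m jog '{"rot":[[0,0,0]],"dp":[[0,0,0.0005]],"hand":[-1]}'
```

```text
t: 11.4
tcp_pos: [0.4521, -0.2505, 0.0271]
tcp_rot: [3.141, -0.001, 0.235]
ft_force: [-0.2, 0.3, 0.4]
width: 0.0211
t: 11.52
tcp_pos: [0.4522, -0.2505, 0.027]
tcp_rot: [3.141, -0.001, 0.235]
ft_force: [-2.7, 1.7, 10.0]
width: 0.0207
```

```bash
python3 -m jog '{"rot":[[0,0,0],[0,0,0],[0,0,0],[0,0,0],[0,0,0],[0,0,0],[0,0,0],[0,0,0],[0,0,0],[0,0,0]],"dp":[[0,0,-0.0003],[0,0,0],[0,0,0],[0,0,0],[0,0,0],[0,0,-0.02],[0,0,-0.05],[0,0,-0.05],[0,0,-0.03],[0,0,0]],"hand":[-1,0.3,1,1,1,1,1,1,1,1]}'
python3 -c "
from h import *
need(.5517,.1472,.18,13.5)
f=grab_frame('wrist');cv2.imwrite('pics/w8.png',f['color'])
"
```

```text
t: 12.78
tcp_pos: [0.4536, -0.2512, 0.179]
tcp_rot: [3.138, -0.004, 0.236]
ft_force: [0.3, -1.0, 0.2]
width: 0.0855
t 12.78 tcp [ 0.4536 -0.2512  0.179 ] yaw [179.8   -0.22  13.5 ] F [ 0.3 -1.   0.2] w 0.0855
rot [ 0.2  -0.22 -0.  ] dp before turn [ 0.1884 -0.3645 -0.0015] dp after turn [ 0.1884 -0.3645 -0.001 ] j [-0.51  0.17 -0.3   1.09 -0.    0.83]
```

View pics/w8.png

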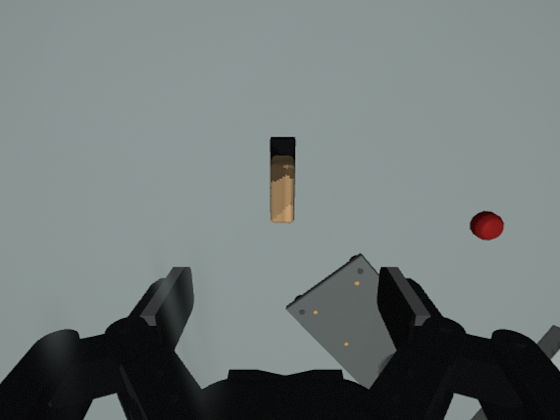

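```bash
python3 -m jog '{"rot":[[0,0,0],[0,0,0],[0,0,0],[0,0,0],[0,0,0],[0,0,0],[0,0,0],[0,0,0],[0,0,0],[0,0,0]],"dp":[[0.0235,-0.0456,0],[0.0235,-0.0456,0],[0.0235,-0.0456,0],[0.0235,-0.0456,0],[0.0235,-0.0456,0],[0.0235,-0.0456,0],[0.0235,-0.0456,0],[0.0235,-0.0456,0],[0,0,0],[0,0,0]],"hand":[1,1,1,1,1,1,1,1,1,1]}'
python3 -c "
from h import *
import pickle
need(.5517,.1472,.056,13.5)
f=grab_frame('wrist');cv2.imwrite('pics/w9.png',f['color']);pickle.dump(f,open('w9.pkl','wb'))
for z in (.024,.044,.075,.095):print(z,proj(f,np.array([.5517,.1472,z])))
"
```

```text
t: 14.08
tcp_pos: [0.5483, 0.1479, 0.1747]
tcp_rot: [3.141, 0.003, 0.236]
ft_force: [-0.0, -1.0, -0.1]
width: 0.0855
t 14.07 tcp [0.5483 0.1479 0.1747] yaw [179.97   0.18  13.52] F [-0.  -1.  -0.1] w 0.0855
rot [0.03 0.18 0.02] dp before turn [0.0035 0.0014 0.1187] dp after turn [0.0031 0.0015 0.1187] j [ 0.26  0.27 -0.18  1.12 -0.    1.6 ]
0.024 [288.92027125 185.26727895]
0.044 [289.08393058 190.571865  ]
0.075 [289.38233133 200.24373931]
0.095 [289.6113151  207.66564501]
```

View pics/w9.png

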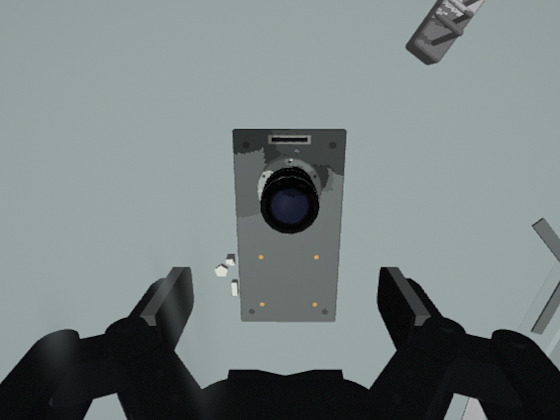

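```bash
python3 - <<'E'
from h import *
import pickle
f=pickle.load(open('w9.pkl','rb'))
crop(f,225,115,130,95+35,6,"w9c"); im=cv2.resize(cv2.imread("pics/w9c.png"),None,fx=.76,fy=.76) if 0 else cv2.imread("pics/w9c.png")
# refined plate corners overlay
def ov(mid,yaw,col):
    a=np.radians(yaw);ex=np.array([np.cos(a),np.sin(a),0]);ey=np.array([-np.sin(a),np.cos(a),0]);c=np.array([*mid,0])
    dr=lambda q:cv2.polylines(im,[np.array([((proj(f,p)-(225,115)+.5)*6-.5) for p in q]).round().astype(int)],True,col,1)
    dr([c+sx*.055*ex+sy*.11*ey+[0,0,.024] for sx,sy in((1,1),(1,-1),(-1,-1),(-1,1))])
    L=c+.055*ey
    for z,r in((.024,.031),(.044,.031),(.095,.024)): dr([L+r*np.cos(q)*ex+r*np.sin(q)*ey+[0,0,z] for q in np.linspace(0,6.283,60)])
ov((.5643,.0937),13.5,(0,0,255))
cv2.imwrite("pics/w9o.png",im[:600])
E
```

View pics/w9o.png

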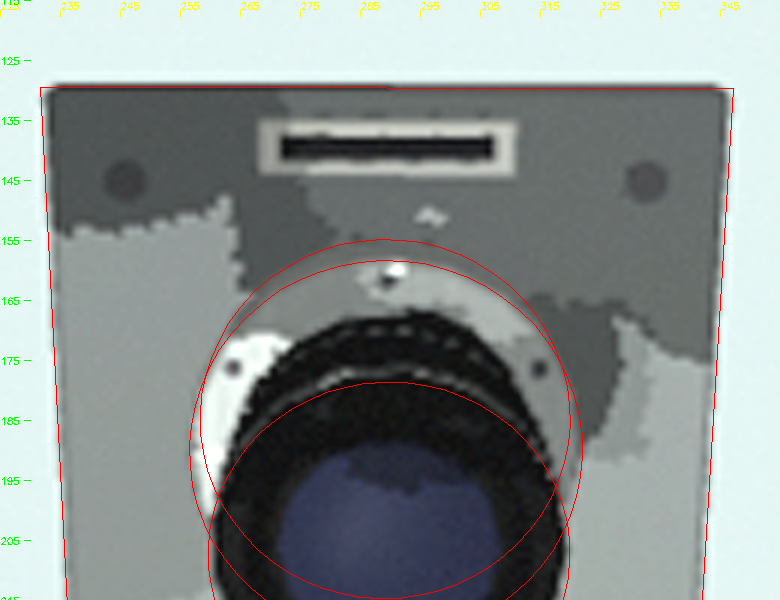

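```bash
python3 - <<'E'
from h import *
import pickle
f=pickle.load(open('w9.pkl','rb'))
g=f["color"].astype(int); 
blue=((g[...,0]-g[...,2])>12)&(g[...,0]<140); m=np.zeros_like(blue); m[150:250,230:350]=blue[150:250,230:350]
n,l,s,c=cv2.connectedComponentsWithStats(m.astype(np.uint8)); i=1+np.argmax(s[1:,4]); print("blue",s[i],c[i])
d=(g.max(2)<60); m=np.zeros_like(d); m[150:250,230:350]=d[150:250,230:350]
ys,xs=np.where(m); 
for y in range(195,240,5):
    q=xs[ys==y]; print(y,q.min() if len(q) else None,q.max() if len(q) else None)
print("bottom",ys.max())
crop(f,240,145,100,100,6,"w9d")
for z in(.095,): print(atz(f,c[i],z))
E
```

```text
blue [271 189  37  34 913] [289.067908   206.59474261]
195 262 317
200 261 317
205 261 318
210 261 318
215 262 316
220 265 313
225 269 310
230 277 303
235 None None
bottom 233
[0.55106618 0.14797058 0.095     ]
```

View pics/w9d.png

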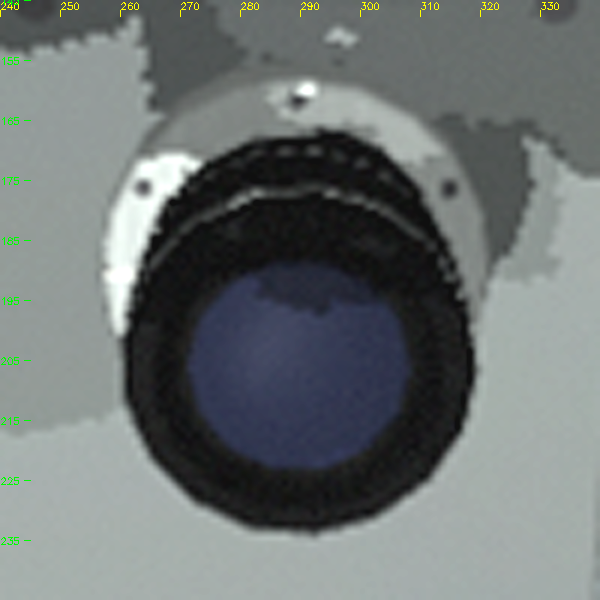

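```bash
python3 -m jog '{"rot":[[0,0,0],[0,0,0],[0,0,0],[0,0,0]],"dp":[[0.0025,0.0012,0.03],[0,0,0.03],[0,0,0],[0,0,0]],"hand":[1,1,1,1]}'
python3 -c "
from h import *
import pickle
need(.5513,.1472,.056,13.5)
f=grab_frame('wrist');pickle.dump(f,open('w10.pkl','wb'))
for z in (.024,.044,.09,.095):print(z,proj(f,np.array([.5513,.1472,z])))
g=f['color'].astype(int)
blue=((g[...,0]-g[...,2])>12)&(g[...,0]<140); m=np.zeros_like(blue); m[120:300,200:370]=blue[120:300,200:370]
n,l,s,c=cv2.connectedComponentsWithStats(m.astype(np.uint8)); i=1+np.argmax(s[1:,4]); print('blue',s[i],c[i])
f9=pickle.load(open('w9.pkl','rb')); print(tri(f9,(289.07,206.6),f,c[i]))
cv2.imwrite('pics/w10.png',f['color'])
"
```

```text
t: 14.62
tcp_pos: [0.5526, 0.147, 0.1173]
tcp_rot: [3.142, -0.001, 0.234]
ft_force: [0.7, 0.6, 0.2]
width: 0.0853
t 14.62 tcp [0.5526 0.147  0.1173] yaw [ 1.800e+02 -3.000e-02  1.342e+01] F [0.7 0.6 0.2] w 0.0853
rot [ 0.   -0.03 -0.08] dp before turn [-0.0012 -0.0005  0.0613] dp after turn [-0.0012 -0.0005  0.0613] j [ 0.26  0.31 -0.27  0.99 -0.    1.6 ]
0.024 [283.88948518 200.34108586]
0.044 [283.80061425 207.95750565]
0.09 [283.53380157 230.82389442]
0.095 [283.49779578 233.90966386]
blue [ 261  211   46   41 1145] [283.88384279 233.35982533]
(array([0.5509041 , 0.14922718, 0.09890744]), np.float64(0.22209146425925858), np.float64(0.2844152927380726))
```

View pics/w10.png

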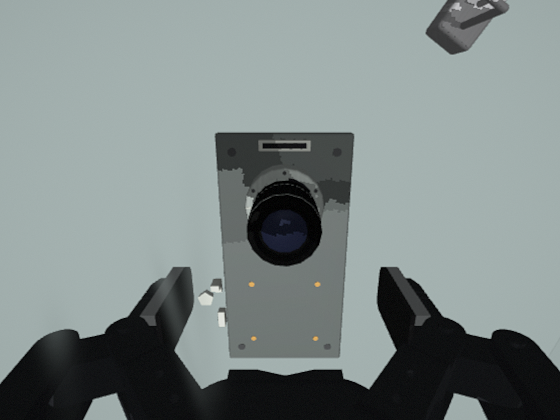

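```bash
python3 -m jog '{"rot":[[0,0,0],[0,0,0],[0,0,0],[0,0,0],[0,0,0]],"dp":[[-0.0011,-0.0004,0.03],[0,0,0.02],[0,0,0.0115],[0,0,0],[0,0,0]],"hand":[1,1,1,1,1]}'
python3 -c "
from h import *
need(.5513,.1472,.056,13.5)"
```

```text
t: 15.3
tcp_pos: [0.552, 0.1481, 0.056]
tcp_rot: [-3.142, -0.002, 0.235]
ft_force: [-0.7, -0.2, -0.1]
width: 0.0856
t 15.3 tcp [0.552  0.1481 0.056 ] yaw [-1.800e+02 -1.000e-01  1.349e+01] F [-0.7 -0.2 -0.1] w 0.0856
rot [-0.   -0.1  -0.01] dp before turn [-0.0009  0.0007  0.    ] dp after turn [-0.0009  0.0007  0.    ] j [ 0.26  0.37 -0.34  0.86 -0.    1.6 ]
```

```bash
python3 -m jog '{"rot":[[0,0,0],[0,0,0],[0,0,0],[0,0,0],[0,0,0],[0,0,0],[0,0,0]],"dp":[[-0.0009,0.0006,0],[0,0,0],[0,0,0],[0,0,0],[0,0,0],[0,0,0],[0,0,0]],"hand":[0.4,0.2,-1,-1,-1,-1,-1]}' 25
python3 -c "
from h import *
need(.5513,.1472,.056,13.5)
print(state()['ft_torque'])"
```

```text
t: 16.18
tcp_pos: [0.5512, 0.1473, 0.0557]
tcp_rot: [3.142, -0.002, 0.236]
ft_force: [1.0, -0.4, 5.5]
width: 0.047
t 16.18 tcp [0.5512 0.1473 0.0557] yaw [ 1.800e+02 -1.000e-01  1.349e+01] F [ 1.  -0.4  5.5] w 0.047
rot [ 0.   -0.1  -0.01] dp before turn [ 0.0001  0.0001 -0.0003] dp after turn [ 0.0001  0.0001 -0.0003] j [ 0.26  0.37 -0.35  0.86 -0.    1.6 ]
[-0.05325252  0.06661342 -0.00736665]
```

```bash
python3 -m jog '{"rot":[[0,0,0],[0,0,0],[0,0,0]],"dp":[[0,0,0],[0,0,0],[0,0,0]],"hand":[-1,-1,-1]}' 80
python3 -m jog '{"rot":[[0,0,0],[0,0,0],[0,0,0]],"dp":[[0,0,0.001],[0,0,0.001],[0,0,0]],"hand":[-1,-1,-1]}'
python3 -m jog '{"rot":[[0,0,0],[0,0,0]],"dp":[[0,0,0.001],[0,0,0]],"hand":[-1,-1]}'
python3 -m jog '{"rot":[[0,0,0],[0,0,0]],"dp":[[0,0,0.001],[0,0,0]],"hand":[-1,-1]}'
```

```text
t: 16.55
tcp_pos: [0.5512, 0.1473, 0.056]
tcp_rot: [-3.142, -0.002, 0.235]
ft_force: [-0.1, 0.6, 9.0]
width: 0.0452
t: 16.92
tcp_pos: [0.5512, 0.1473, 0.0542]
tcp_rot: [-3.142, -0.002, 0.235]
ft_force: [-1.1, -0.1, 10.9]
width: 0.0456
t: 17.18
tcp_pos: [0.5512, 0.1473, 0.0533]
tcp_rot: [3.142, -0.002, 0.235]
ft_force: [-1.5, -1.7, 11.2]
width: 0.0452
t: 17.42
tcp_pos: [0.5512, 0.1473, 0.0524]
tcp_rot: [3.142, -0.002, 0.236]
ft_force: [-1.8, -0.7, 12.4]
width: 0.0451
```

```bash
python3 -m jog '{"rot":[[0,0,0],[0,0,0],[0,0,0]],"dp":[[0,0,0.0004],[0,0,0],[0,0,0]],"hand":[-1,-1,-1]}'
python3 -m jog '{"rot":[[0,0,-3],[0,0,-3],[0,0,0]],"dp":[[0,0,0],[0,0,0],[0,0,0]],"hand":[-1,-1,-1]}'
python3 -c "
from h import *
need(.5513,.1472,.056,70)
print(state()['ft_torque'])
f=grab_frame('scene');crop(f,240,200,100,70,8,'s11')
f=grab_frame('wrist');cv2.imwrite('pics/w11.png',f['color'])"
```

```text
t: 17.8
tcp_pos: [0.5512, 0.1474, 0.052]
tcp_rot: [-3.142, -0.002, 0.236]
ft_force: [-1.3, -0.0, 13.0]
width: 0.0459
t: 18.18
tcp_pos: [0.5516, 0.1474, 0.0522]
tcp_rot: [3.141, -0.003, 0.341]
ft_force: [-2.0, -0.8, 11.9]
width: 0.0453
t 18.18 tcp [0.5516 0.1474 0.0522] yaw [ 1.7999e+02 -1.5000e-01  1.9510e+01] F [-2.  -0.8 11.9] w 0.0453
rot [  0.08  -0.14 -50.49] dp before turn [-0.0004  0.0001 -0.0038] dp after turn [-0.0003 -0.0002 -0.0038] j [ 0.26  0.37 -0.35  0.85 -0.    1.49]
[-0.13532248  0.44956096 -0.03707765]
```

View pics/s11.png

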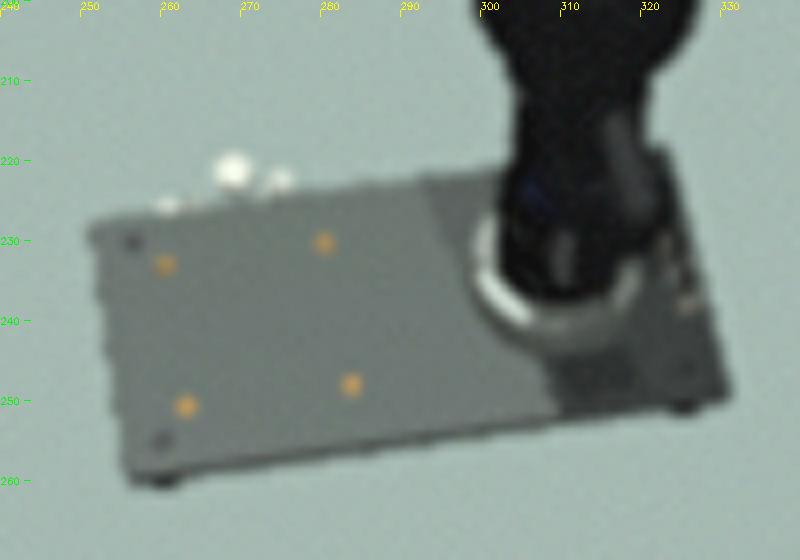

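View pics/w11.png

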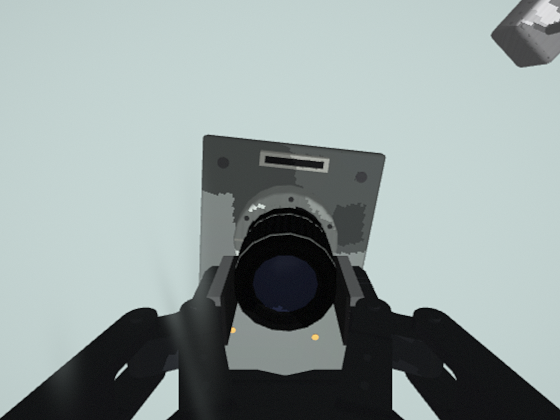

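```bash
python3 -m jog '{"rot":[[0,0,-4],[0,0,-4],[0,0,-4],[0,0,-4],[0,0,0]],"dp":[[0,0,0.0003],[0,0,0],[0,0,0],[0,0,0],[0,0,0]],"hand":[-1,-1,-1,-1,-1]}'
python3 -c "
from h import *
need(.5512,.1473,.0518,70)
print(state()['ft_torque'])
f=grab_frame('scene');crop(f,240,200,100,70,8,'s12')"
```

```text
t: 18.9
tcp_pos: [0.5521, 0.1476, 0.0521]
tcp_rot: [3.14, -0.003, 0.62]
ft_force: [-0.5, 0.0, 12.7]
width: 0.0452
t 18.9 tcp [0.5521 0.1476 0.0521] yaw [179.93  -0.19  35.52] F [-0.5  0.  12.7] w 0.0452
rot [  0.13  -0.17 -34.48] dp before turn [-0.0009 -0.0003  0.0003] dp after turn [-0.0006 -0.0007  0.0003] j [ 0.26  0.37 -0.35  0.85 -0.    1.21]
[-0.14536672  0.22463507  0.01620658]
```

View pics/s12.png

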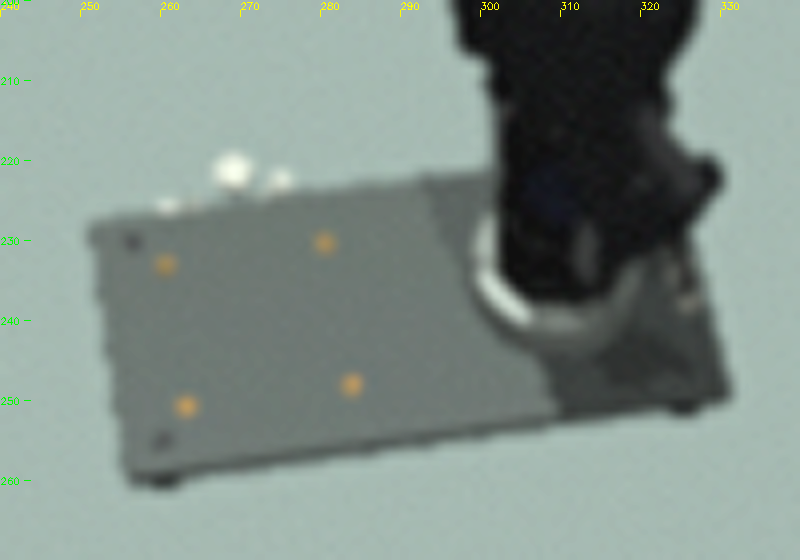

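```bash
python3 -m jog '{"rot":[[0,0,-4],[0,0,-4],[0,0,-4],[0,0,-4],[0,0,0]],"dp":[[-0.0003,-0.0001,0.0002],[-0.0003,-0.0001,0],[0,-0.0002,0],[0,-0.0001,0],[0,0,0]],"hand":[-1,-1,-1,-1,-1]}'
python3 -c "
from h import *
need(.5512,.1473,.0518,70)
print(state()['ft_torque'])"
```

```text
t: 19.58
tcp_pos: [0.5517, 0.1476, 0.0521]
tcp_rot: [3.139, -0.003, 0.899]
ft_force: [0.3, 0.3, 12.4]
width: 0.0451
t 19.57 tcp [0.5517 0.1476 0.0521] yaw [179.84  -0.2   51.53] F [ 0.3  0.3 12.4] w 0.0451
rot [  0.19  -0.17 -18.47] dp before turn [-0.0006 -0.0002  0.0003] dp after turn [-0.0005 -0.0004  0.0003] j [ 0.26  0.37 -0.35  0.85 -0.    0.93]
[-0.10485474  0.02981799  0.04244432]
```

```bash
python3 -m jog '{"rot":[[0,0,-4],[0,0,-4],[0,0,-4],[0,0,-4],[0,0,-3],[0,0,0]],"dp":[[-0.0002,0,0],[-0.0001,-0.0001,0],[0,-0.0001,0],[0,-0.0001,0],[0,0,0],[0,0,0]],"hand":[-1,-1,-1,-1,-1,-1]}'
python3 -c "
from h import *
need(.5512,.1473,.0518,70.5)
print(state()['ft_torque'])
f=grab_frame('scene');crop(f,240,200,100,70,8,'s13')
f=grab_frame('wrist');cv2.imwrite('pics/w13.png',f['color'])"
```

```text
t: 20.32
tcp_pos: [0.5513, 0.1475, 0.0521]
tcp_rot: [3.138, -0.002, 1.231]
ft_force: [0.6, -0.7, 12.3]
width: 0.0455
t 20.32 tcp [0.5513 0.1475 0.0521] yaw [ 1.7979e+02 -1.3000e-01  7.0510e+01] F [ 0.6 -0.7 12.3] w 0.0455
rot [ 0.21 -0.13  0.01] dp before turn [-0.0003 -0.      0.0003] dp after turn [-0.0003  0.      0.0003] j [ 0.26  0.37 -0.35  0.85 -0.    0.6 ]
[-0.10802177 -0.03063397 -0.01721702]
```

View pics/s13.png

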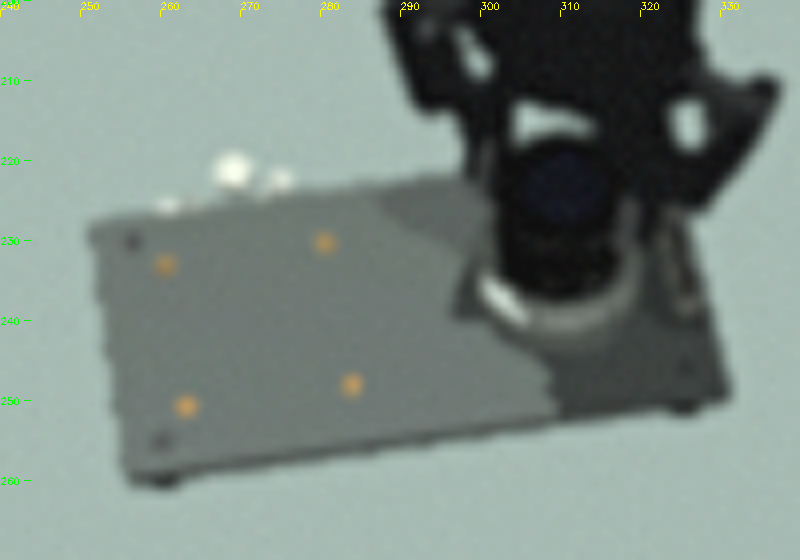

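View pics/w13.png

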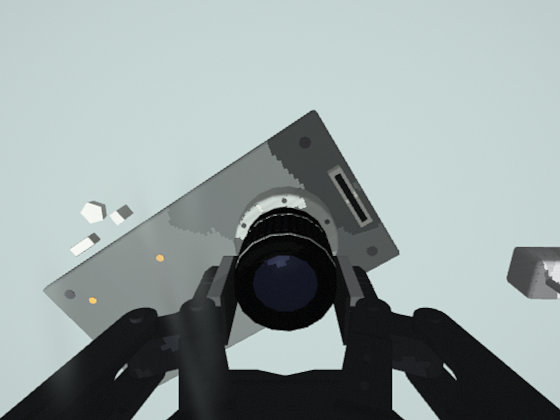

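```bash
python3 -m jog '{"rot":[[0,0,0],[0,0,0],[0,0,0],[0,0,0]],"dp":[[0,0,-0.002],[0,0,-0.002],[0,0,-0.002],[0,0,0]],"hand":[-1,-1,-1,-1]}'
python3 -m jog '{"rot":[[0,0,0],[0,0,0],[0,0,0]],"dp":[[0,0,-0.002],[0,0,-0.002],[0,0,0]],"hand":[-1,-1,-1]}'
```

```text
t: 20.92
tcp_pos: [0.5511, 0.1476, 0.0576]
tcp_rot: [3.138, -0.002, 1.23]
ft_force: [2.2, 1.4, 6.5]
width: 0.0457
t: 21.3
tcp_pos: [0.5493, 0.1471, 0.0599]
tcp_rot: [3.141, -0.0, 1.23]
ft_force: [3.2, 0.1, -1.9]
width: 0.0455
```

```bash
python3 -m jog '{"rot":[[0,0,0],[0,0,0]],"dp":[[0,0,0],[0,0,0]],"hand":[-1,-1]}'
python3 -c "
from h import *
need(.5512,.1474,.0618,70.5)
print(state()['ft_torque'])"
```

```text
t: 21.55
tcp_pos: [0.5493, 0.1471, 0.0599]
tcp_rot: [3.141, -0.0, 1.23]
ft_force: [3.2, 1.5, -2.6]
width: 0.0455
t 21.55 tcp [0.5493 0.1471 0.0599] yaw [ 1.7999e+02 -1.0000e-02  7.0490e+01] F [ 3.2  1.5 -2.6] w 0.0455
rot [ 0.01 -0.01 -0.01] dp before turn [ 0.0009  0.0017 -0.0019] dp after turn [ 0.0009  0.0017 -0.0019] j [ 0.26  0.36 -0.34  0.87  0.    0.6 ]
[ 0.33559925 -0.80640695  0.02253683]
```

```bash
python3 -m jog '{"rot":[[0,0,0],[0,0,0],[0,0,0]],"dp":[[0.0004,0.0008,0],[0.0004,0.0008,0],[0,0,0]],"hand":[-1,-1,-1]}'
python3 -c "
from h import *
need(.5512,.1474,.0618,70.5)
print(state()['ft_torque'])
f=grab_frame('scene');crop(f,240,200,100,70,8,'s14')"
```

```text
t: 21.92
tcp_pos: [0.5501, 0.147, 0.0597]
tcp_rot: [-3.14, 0.001, 1.23]
ft_force: [0.5, -0.6, -1.6]
width: 0.0451
t 21.93 tcp [0.5501 0.147  0.0597] yaw [-1.7993e+02  6.0000e-02  7.0490e+01] F [ 0.5 -0.6 -1.6] w 0.0451
rot [-0.07  0.06 -0.01] dp before turn [ 0.0008  0.0009 -0.0021] dp after turn [ 0.0008  0.0009 -0.0021] j [ 0.26  0.36 -0.34  0.87 -0.    0.6 ]
[-0.00608256 -0.13662626 -0.00123434]
```

View pics/s14.png

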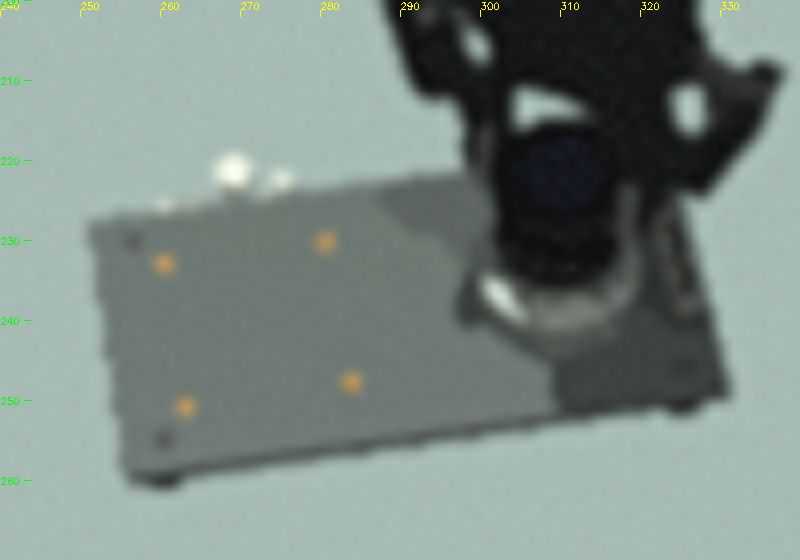

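```bash
python3 -m jog '{"rot":[[0,0,0],[0,0,0],[0,0,0]],"dp":[[0,0,-0.002],[0,0,-0.002],[0,0,0]],"hand":[-1,-1,-1]}'
python3 -c "
from h import *
need(.5501,.147,.0618,70.5)
print(state()['ft_torque'])"
```

```text
t: 22.35
tcp_pos: [0.5509, 0.1473, 0.0642]
tcp_rot: [3.141, -0.0, 1.23]
ft_force: [0.6, 0.2, -1.9]
width: 0.0448
t 22.35 tcp [0.5509 0.1473 0.0642] yaw [ 1.7999e+02 -1.0000e-02  7.0490e+01] F [ 0.6  0.2 -1.9] w 0.0448
rot [ 0.01 -0.01 -0.01] dp before turn [-0.0005 -0.0007  0.0024] dp after turn [-0.0005 -0.0007  0.0024] j [ 0.26  0.36 -0.34  0.88 -0.    0.6 ]
[ 0.04580722 -0.01084827  0.03844793]
```

```bash
python3 -m jog '{"rot":[[0,0,0],[0,0,0],[0,0,0],[0,0,0]],"dp":[[0,0,-0.0025],[0,0,-0.0025],[0,0,-0.0025],[0,0,0]],"hand":[-1,-1,-1,-1]}'
python3 -m jog '{"rot":[[0,0,0],[0,0,0],[0,0,0],[0,0,0],[0,0,0],[0,0,0]],"dp":[[0,0,-0.004],[0,0,-0.006],[0,0,-0.008],[0,0,-0.006],[0,0,-0.004],[0,0,0]],"hand":[-1,-1,-1,-1,-1,-1]}'
python3 -c "
from h import *
import pickle
need(.551,.1473,.1,70.5)
s=grab_frame('scene');t=grab_frame('top');pickle.dump((s,t),open('f15.pkl','wb'))
crop(s,240,190,100,72,8,'s15');crop(t,225,170,100,72,8,'t15')
f=grab_frame('wrist');cv2.imwrite('pics/w15.png',f['color'])"
```

```text
t: 22.85
tcp_pos: [0.5511, 0.1473, 0.0718]
tcp_rot: [3.141, -0.0, 1.23]
ft_force: [-0.6, -0.3, -1.0]
width: 0.045
t: 23.6
tcp_pos: [0.5512, 0.1473, 0.0999]
tcp_rot: [3.141, -0.0, 1.23]
ft_force: [0.1, -0.3, -2.1]
width: 0.0448
t 23.6 tcp [0.5512 0.1473 0.0999] yaw [ 1.7996e+02 -2.0000e-02  7.0490e+01] F [ 0.1 -0.3 -2.1] w 0.0448
rot [ 0.04 -0.02 -0.01] dp before turn [-0.0001 -0.0002 -0.0001] dp after turn [-0.0001 -0.0002 -0.0001] j [ 0.26  0.33 -0.29  0.95 -0.    0.6 ]
```

View pics/s15.png

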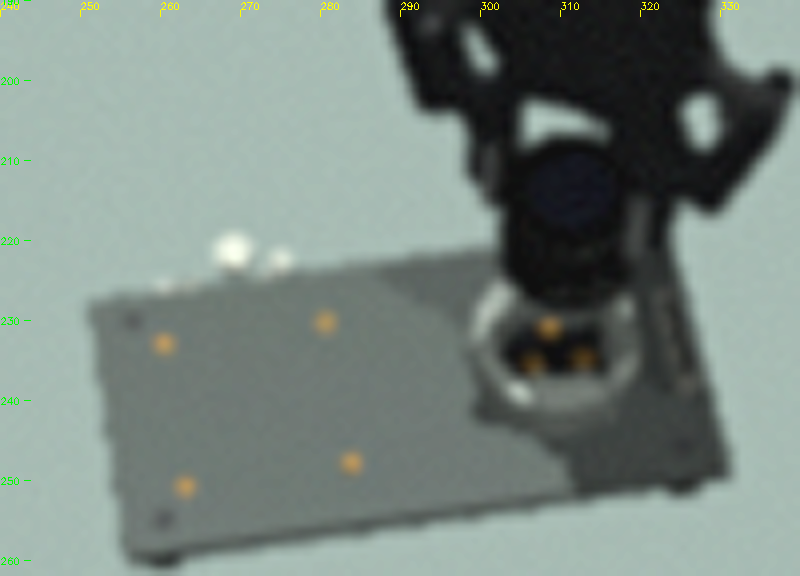

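View pics/w15.png

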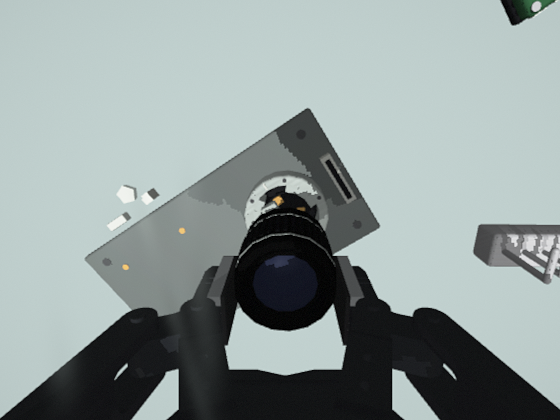

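View pics/t15.png

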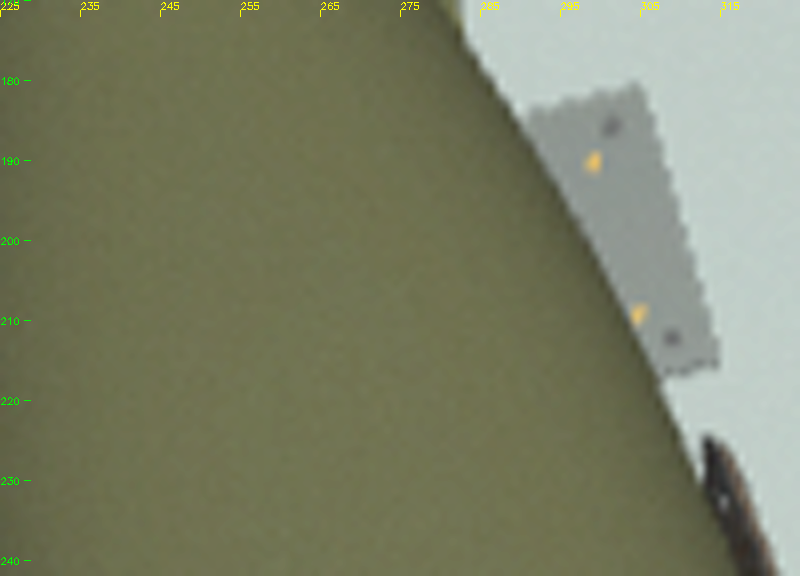

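```bash
python3 - <<'E'
from h import *
import pickle
s,t=pickle.load(open('f15.pkl','rb')); cv2.imwrite('pics/s15f.png',s['color'])
st=state(); print(st["t"],abs(st["dq"]).max(),st["tcp_pos"])
# expected lens outline in scene
for z in(.044,.075,.139): print(z,proj(s,np.array([.5512,.1473,z])))
o=lambda c,off:(np.array(c)+.5)/8-.5+off
print("deck-end corners via top", atz(t,o((718,365),(225,170)),.024),atz(t,o((635,82),(225,170)),.024))
E
python3 -m jog '{"rot":[[0,0,0],[0,0,0],[0,0,0],[0,0,0]],"dp":[[0,0,0],[0,0,0],[0,0,0],[0,0,0]],"hand":[-1,-1,-1,-1]}'
```

```text
23.75 0.002544210309887803 [0.5506505  0.14718592 0.09925071]
0.044 [309.50367609 231.10830363]
0.075 [310.15652749 225.33379176]
0.139 [311.59622315 212.59959271]
deck-end corners via top [ 0.5353291  -0.02518982  0.024     ] [0.64410082 0.00187294 0.024     ]
t: 24.25
tcp_pos: [0.5508, 0.1472, 0.0994]
tcp_rot: [-3.141, 0.0, 1.23]
ft_force: [-0.8, 0.2, -1.7]
width: 0.0453
```

View pics/s15f.png

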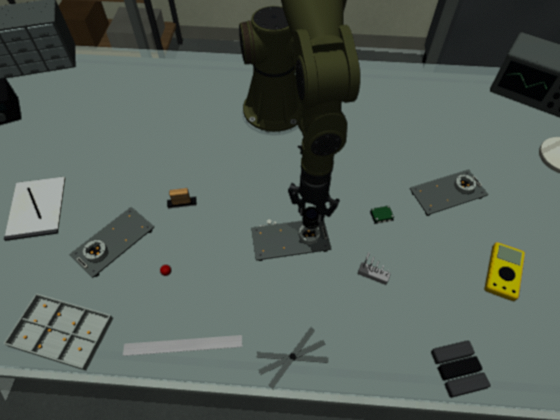

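The final scene view shows the scraper standing at (181,198) and the chips on the desk by (270,222). The lens is held at (311,213) above the empty socket at (309,231), and everything is still.

```bash
python3 -c "
from bench import *
print(close_job())"
```

```text
the job is handed in; nothing more can be done
None
```

The job is done and handed in at about 24 s of the 64 s allowed; no verdict was reported.

- **Chips:** I wiped all three over the plate's near long edge with the scraper hovering about 1.5 mm above the deck. Both cameras then showed the deck clear and the chips on the desk.
- **Scraper:** I stood it back on the desk near where it started. The wrist and scene views both show it upright.
- **Lens:** I pressed it down about 4 mm (12–13 N), turned it 57° anticlockwise and lifted it straight out. It is held upright and still, its underside about 3 cm above the empty socket's rim; that height comes from the tool height. In the scene view the lens top sat about 1 pixel (roughly 3 mm) lower than predicted.
- **Plate:** Its corners moved less than about half a pixel (1–2 mm) in the images. As the press was released, the arm drifted about 2 mm sideways with 3 N on it. I brought it back until the side force was about zero before lifting the lens clear.

The arm holds its last pose with the 80 N grip. The wrist force reads about 2 N, roughly the lens's weight. The wrist and press forces I read stayed far below the limits, and nothing else was touched.

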